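Lock a trolley wheel on its axle with a spring hairpin

ROBOT

A 6-joint arm with a two-finger parallel gripper is mounted at the origin on the work surface. World frame = base frame: x ahead of the robot, y to its left, z up, the work surface at z = 0. Lengths are in m, angles in rad, forces in N, time in s.
With the tool pointing down it reaches from about 0.3 to 0.775 m from the base axis. Payload 14.6 kg.
Tool frame: the origin (TCP) lies midway between the tips of the shut fingers; the grasp point (between the pads) lies behind it (hold_point_z is the z of the grasp point in the tool frame, in m); z points along the fingers, y is the direction in which the jaws open and shut (so a half turn about z gives the same grasp; the last joint's range is limited). The gripper opens to 85 mm and grips with 20 to 120 N. Pads are 22 mm wide; open, the fingers measure 114 mm over their backs; the gripper's body (76 mm by 85 mm) begins 54 mm behind the grasp point. The pads swing forward as they close: fully open they stand 13 mm farther back than shut.
Start: joints at [-1.212, 0.3, 1.521, -0, 1.321, -0.067], TCP at [0.227, -0.501, 0.231] pointing down, gripper open.
Joint ranges: [-3.03, 3.03], [-0.79, 2.21], [0.23, 2.52], [-1.04, 4.18], [0, 3.07], [-2.55, 2.55]. Speed limits (rad/s): [2.22, 2.22, 2.57, 3.14, 3.14, 3.14].

INTERFACE

Orientations are given as a unit quaternion [x, y, z, w].
In Python, from bench import * gives the robot as it stands. The module is installed in compiled form; this text tells all that it offers.
- The arm moves only by the tool play_rows, never from a script. Its argument "commands" is a list of rows, each an object with "hand": the closure, from 0 (fully open) to 1 (shut); "linear": the shift along the tool's x, y, z in m, a list of three; "rot": the turn, a rotation vector about the tool's x, y, z in rad, a list of three. A call has 1 to 20 rows; each row is the pose to reach, as a shift and turn from the pose commanded when the call began, along the tool's axes at that moment; what a row does not reach only later rows make up. A row lasts 1/8 s, in which the tool goes at most 62.5 mm and 10.7 degrees, less where a joint would pass 70% of its speed; a pose out of reach is approached as far as the arm can. A call with a gripper value outside its range is refused whole. The fingers move at their own pace and stop on an object; "grip_force" is the grip in N (left out, the last holds). Time passes only in rows, so rows that repeat a pose let the fingers close. It gives the time, the measured TCP pose, the force and the opening at its end, in the units of the state.
- observe(): the state, without advancing time (a new reading comes with each control period).
- grab_frame(name): name is "scene" or "top" or "wrist"; returns a dict with "image" (400x640x3 uint8, red, green, blue), "intrinsics" (3x3 intrinsics, pixels), "dist_coeffs" ([k1, k2, p1, p2, k3] as OpenCV has them; the pictures are not rectified), "rvec" (rotation vector, rad) and "tvec" (3), from world to camera coordinates, as OpenCV has them; the wrist camera has in their place "hand_eye" (4x4, takes a point from camera to tool coordinates, whose origin is the TCP and whose axes are the flange's). Camera axes: x right, y down, z forward; pixel columns grow to the right and rows downward; lengths in m; the calibration is good to about 2 mm. A picture is of the moment at which its call begins: read the wrist's pose just before it. There is no depth.
- sign_off(): hands the job in, once; it reports no verdict.
The state is a dict: "clock": time; "qpos": joint angles; "qvel": joint speeds; "tau": joint torques, N m; "tcp_pos": TCP position; "ee_rot": TCP orientation; "force": force on the tool from outside, world axes, zero at the start; "ft_torque": the same for the moment, N m; "finger_gap": finger opening in m.
Only numpy, scipy, OpenCV 4.12 (cv2) and the standard library are available. Lean on these libraries where they do the work, as an engineer would, in place of code of your own. Each camera call takes 0.05 s, during which the arm holds its last target.

TASK

Press the trolley wheel fully home on its upright axle, so that the axle's cross hole comes clear of the hub. Then take the spring hairpin, feel its straight leg into the cross hole and push it on until the wavy arm snaps over and sits around the axle. Do not force the pin, leave the other things on the bench alone, and let go.

Things in the scene. Friction and masses are not known exactly. Their poses are not given: they have to be found in the camera images.
- axle_arm: flat steel arm bolted to the bench; carries the upright axle and, on that, the wheel. Origin on the bench under the axle's centre line; x runs along the arm, away from the axle (the bar reaches 180 mm that way, under and past the wheel), z up.
- cross_hole (a point): centre of the axle's cross hole, on the axle's centre line, 93 mm over the bench. Hole 7.5 mm wide and high, level, right through. These axes are the arm's and do NOT show how the hole is turned: it runs up to 70 degrees to either side of this x axis. The axle turns in the arm, wheel and all, under a light touch (0.02 N m), so a leg tip that has found the mouth draws it into line.
- axle_top (a point): top centre of the axle, 107 mm over the bench: a plain steel pin 20 mm thick. Axes as the arm's.
- wheel (a joint): how far the wheel stands above home, in m; 0 is home, on its shoulder. Snug on the axle, it goes down under about 8 N. It lies flat, 200 mm across. When home the tyre's top is 77 mm over the bench, the hub (60 mm across) 82 and the washer on it (37 mm across, round the axle, moves with the wheel) 85, so the hole is 8 mm above the washer; raised, the hub covers the hole.
- hairpin: spring hairpin (R-clip) of 5 mm steel wire lying flat, 98 mm long, 46 g: a double coil, 26 mm across and 10 mm tall, to hold it by, a straight leg and a wavy spring arm. Origin at the coil's centre, half-way up. x points along the straight leg, z up; the leg's centre line is at y = -10.5 mm, z = -2.5 mm, its round tip ends at x = 84.5 mm; the arm, at +y of the leg, is 6 mm shorter and flares at its end.
- hairpin_seat (a point): point on the straight leg's centre line opposite the hollow of the wavy arm (at 50, -10.5, -2.5 mm in the hairpin's frame), 34.5 mm from the leg's tip; it comes to the cross hole's centre when the hairpin is home. Axes as the hairpin's.
- hairpin_arm (a joint): how far the wavy arm is sprung open, in rad: 0 relaxed, 0.05 to 0.09 as its narrow part (11 mm tipward of the seat) passes the axle's widest part, back near 0 when snapped over. Passing takes a push of some 4 to 8 N; the arm meets the axle 24 mm before home; past the seat there is a hard stop.
- grease_tin: blue tin, 84 mm across, 75 mm tall, to be left alone; origin under its centre.
- hammer: hammer, 260 mm long, lying on the bench, to be left alone; origin under its middle.
- nut_dish: steel dish, 110 mm across, 28 mm tall, to be left alone; origin under its centre.
- wrench: wrench, 180 mm long, lying on the bench, to be left alone; origin under its middle.
Mind the look-alikes: they are no part of the job. What is shaped like the hairpin but green, purple or yellow is not meant.

How it is judged:
On the way, in this order (a step that is already met when the one before it is completed fails the run):
1. the wheel is fully home on its axle (value of joint wheel below 0.002 m), for 0.2 s.
2. the hairpin's straight leg is in the cross hole (distance between hairpin_seat and cross_hole below 0.036 m and z of hairpin_seat in the frame of cross_hole between -0.004 and 0.004 m and contact force between hairpin and the fingers above 0.5 N), for 0.1 s.
At the end, for the whole second after the job is handed in: The wheel is within 2 mm of home, the hairpin's straight leg is through the cross hole with its seat point within 5 mm of the hole's centre, the wavy arm has sprung back (under 0.04 rad), and the hairpin is released and at rest (distance between hairpin_seat and cross_hole below 0.005 m and value of joint hairpin_arm below 0.04 rad and value of joint wheel below 0.002 m and linear speed of hairpin below 0.02 m/s); the robot touches nothing.
It fails at once if the hairpin is pressed on the axle, arm or wheel with more than 35 N (contact force between hairpin and axle_arm above 35 N).
It fails at once if a bystander is shifted by more than 20 mm (distance of any of grease_tin, hammer, nut_dish, wrench from where it was at the start of the episode above 0.02 m).
It also fails if it takes over 72 s, if anything falls off the work surface, if the arm or the gripper's body presses on something with over 40 N, if the wrist force passes 120 N, or if a joint passes its speed limit or range.

## Working session

There is one attempt and no reset: what is moved stays moved. The work goes in short steps, Python scripts to look and compute and a tool call to move; the robot and the scene stay as the last step left them, time stands still between calls to the robot, and variables do not carry over. Pictures are saved under pics/ and viewed, and the job is handed in when it is done.

Besides the shell and the picture viewer there is one more tool, called as a command line: name --argument value ..., lists and objects as JSON in quotes. play_rows: Moves the arm, as the interface text tells. Its arguments: {"type":"object","properties":{"commands":{"type":"array","items":{"type":"object","properties":{"hand":{"type":"number"},"linear":{"type":"array","items":{"type":"number"}},"rot":{"type":"array","items":{"type":"number"}}}}},"grip_force":{"type":"number"}},"required":["commands"]}

```bash
mkdir -p pics
cat > h.py <<'E'
import numpy as np, cv2
from bench import *
from scipy.spatial.transform import Rotation as R
def save(n,im): cv2.imwrite(f'pics/{n}.png',cv2.cvtColor(im,cv2.COLOR_RGB2BGR))
E
python3 - <<'E'
from h import *
s=observe(); print(s)
for n in ['scene','top','wrist']:
    f=grab_frame(n); save(n+'0',f['image']); np.save(n+'0.npy',f,allow_pickle=True)
    print(n,{k:np.round(v,4).tolist() for k,v in f.items() if k!='image'})
E
```

```text
{'clock': 0.0, 'qpos': array([-1.21161689e+00,  3.00481173e-01,  1.52162534e+00,  9.26761519e-06,
        1.32075062e+00, -6.66080682e-02]), 'qvel': array([ 0.0007456 , -0.00057393, -0.00020239, -0.00102195,  0.00039127,
        0.00090229]), 'tau': array([-3.43556258e-04, -5.43503559e+01, -3.61796021e+01, -4.98557722e-05,
        4.00986581e-03, -7.04305444e-05]), 'tcp_pos': array([ 0.22707364, -0.50064805,  0.23069708]), 'ee_rot': array([ 9.77423637e-01,  2.11288036e-01, -8.77167384e-05, -6.26139000e-04]), 'force': array([ 0.38527595, -0.60661387,  0.65162578]), 'ft_torque': array([-0.01425439,  0.01283954,  0.02663417]), 'finger_gap': 0.08581332009143317}
scene {'intrinsics': [[514.9418, 0.0, 318.2428], [0.0, 514.9418, 203.0222], [0.0, 0.0, 1.0]], 'dist_coeffs': [-0.0646, 0.0, 0.0, 0.0, 0.0], 'rvec': [1.1893, 2.5267, -0.7493], 'tvec': [0.3975, -0.2996, 2.0003]}
top {'intrinsics': [[426.4583, 0.0, 315.5625], [0.0, 426.4583, 185.9486], [0.0, 0.0, 1.0]], 'dist_coeffs': [0.0046, 0.0, 0.0, 0.0, 0.0], 'rvec': [2.1179, -2.1561, 0.1433], 'tvec': [-0.0245, 0.5865, 1.0714]}
wrist {'intrinsics': [[344.8554, 0.0, 324.8053], [0.0, 344.8554, 204.2734], [0.0, 0.0, 1.0]], 'dist_coeffs': [-0.0216, 0.0, 0.0, 0.0, 0.0], 'hand_eye': [[0.0013, -0.9652, -0.2615, 0.0658], [1.0, 0.0014, -0.0002, -0.0001], [0.0005, -0.2615, 0.9652, -0.1419], [0.0, 0.0, 0.0, 1.0]]}
```

View pics/scene0.png

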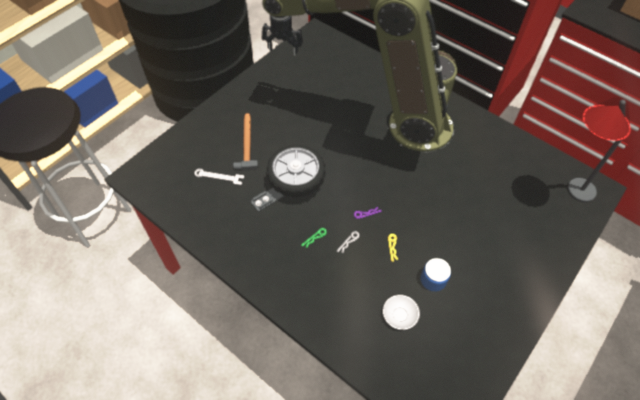

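View pics/top0.png

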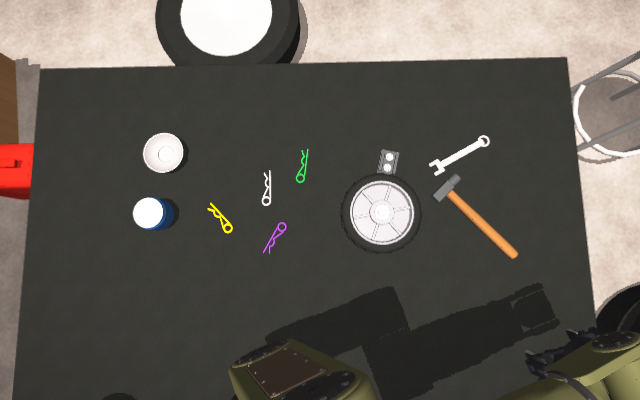

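View pics/wrist0.png

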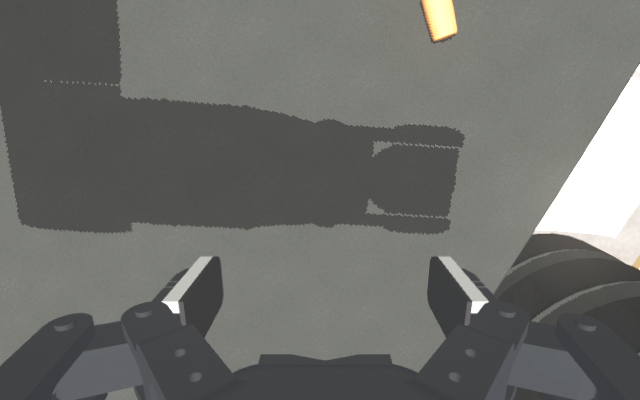

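```bash
cat >> h.py <<'E'
def ray(f,uv,pose=None):
    uv=np.atleast_2d(np.array(uv,float))
    n=cv2.undistortPoints(uv.reshape(-1,1,2),f['intrinsics'],f['dist_coeffs']).reshape(-1,2)
    d=np.c_[n,np.ones(len(n))]
    if 'rvec' in f:
        M=R.from_rotvec(np.ravel(f['rvec'])).as_matrix(); o=-M.T@np.ravel(f['tvec']); d=d@M
    else:
        p,q=pose; T=np.eye(4);T[:3,:3]=R.from_quat(q).as_matrix();T[:3,3]=p
        T=T@f['hand_eye']; o=T[:3,3]; d=d@T[:3,:3].T
    return o,d
def onz(f,uv,z,pose=None):
    o,d=ray(f,uv,pose); t=(z-o[2])/d[:,2]; return o+d*t[:,None]
def proj(f,P):
    return cv2.projectPoints(np.array(P,float).reshape(-1,1,3),np.ravel(f['rvec']),np.ravel(f['tvec']),f['intrinsics'],f['dist_coeffs'])[0].reshape(-1,2)
def crop(n,im,x0,y0,x1,y1,s):
    save(n,cv2.resize(im[y0:y1,x0:x1],None,fx=s,fy=s,interpolation=cv2.INTER_CUBIC))
def ld(n): return np.load(n+'.npy',allow_pickle=True).item()
E
python3 - <<'E'
from h import *
f=ld('top0'); crop('c1',f['image'],180,130,440,270,3)
g=ld('scene0'); crop('c2',g['image'],240,130,440,270,4)
im=f['image']; hsv=cv2.cvtColor(im,cv2.COLOR_RGB2HSV)
m=((hsv[...,1]<60)&(hsv[...,2]>120)).astype(np.uint8)
n,l,s,c=cv2.connectedComponentsWithStats(m)
for i in range(1,n):
    if s[i,4]>25 and 60<c[i,1]<280: print(s[i],c[i],onz(f,c[i],0.005))
E
```

```text
[  291     0   349   317 34349] [523.17313459  86.52359603] [[ 0.85983599 -0.61549008  0.005     ]]
[ 143  133   41   40 1293] [162.71229698 152.29853055] [[0.69343356 0.38477469 0.005     ]]
[429 135  61  41 528] [458.97348485 154.32765152] [[ 0.67122168 -0.42580954  0.005     ]]
[379 150  20  24 322] [388.07142857 161.31677019] [[ 0.65573515 -0.23283359  0.005     ]]
[261 170  10  36 171] [266.92397661 189.57894737] [[0.58432003 0.09742074 0.005     ]]
[434 176  26  25 222] [445.14864865 188.45045045] [[ 0.57828123 -0.38268597  0.005     ]]
[ 350  180   64   65 3258] [381.61356661 212.28790669] [[ 0.51716553 -0.20981253  0.005     ]]
[   0  197   28  173 3474] [ 10.43408175 272.11255037] [[0.37633682 0.77799877 0.005     ]]
[133 197  30  31 735] [147.41904762 212.34829932] [[0.52843945 0.42011776 0.005     ]]
```

View pics/c1.png

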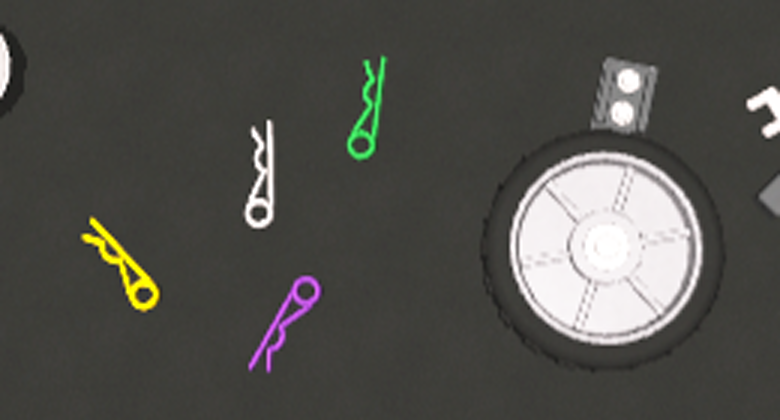

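View pics/c2.png

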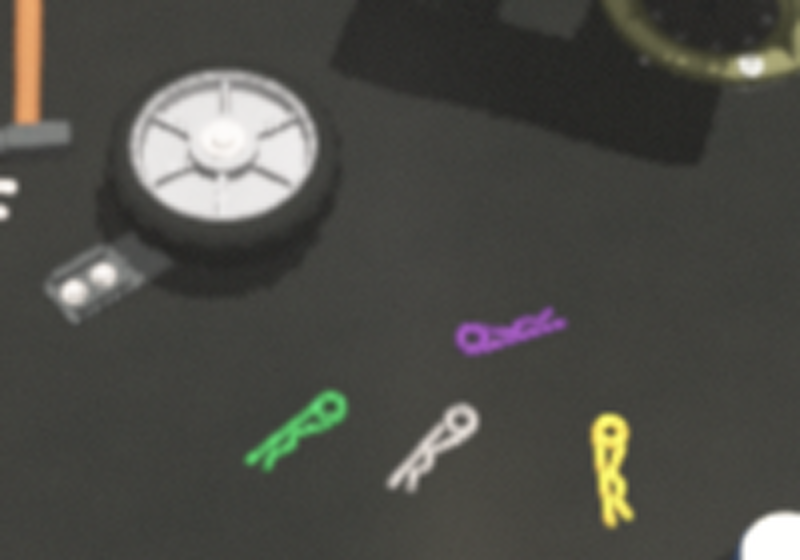

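Run:
```python
import bench; print([a for a in dir(bench) if not a.startswith('__')])
from h import *
try: print(hold_point_z)
except Exception as e: print(e)
f=ld('top0');g=ld('scene0')
def tri(a,b):
    o1,d1=ray(f,a);o2,d2=ray(g,b);d1=d1[0]/np.linalg.norm(d1);d2=d2[0]/np.linalg.norm(d2)
    t=np.linalg.lstsq(np.c_[d1,-d2],o2-o1,rcond=None)[0]; p,q=o1+d1*t[0],o2+d2*t[1]; return (p+q)/2,np.linalg.norm(p-q)
print(tri((382,212),(296,164.5)), onz(f,(382,212),.107),onz(g,(296,164.5),.107))
P=onz(f,[(266.3,200.7),(269.7,170.7),(269.5,202)],.0035);print(P)
print('cam top',ray(f,(0,0))[0])
print('arm bolts',onz(f,[(389.3,157),(387,167.5)],.015))
# circle fit of rim in top
```

```text
['MotionError', 'grab_frame', 'hold_point_z', 'observe', 'sign_off']
-0.0187
(array([ 0.50921893, -0.19652018,  0.10115996]), np.float64(0.0018605918784082738)) [[ 0.50920086 -0.19650861  0.107     ]] [[ 0.51211531 -0.1925887   0.107     ]]
[[0.55423689 0.09929345 0.0035    ]
 [0.63642092 0.09004113 0.0035    ]
 [0.55054658 0.09064098 0.0035    ]]
cam top [ 0.42041352 -0.05019354  1.14592958]
arm bolts [[ 0.66549169 -0.23503685  0.015     ]
 [ 0.63676672 -0.22765007  0.015     ]]
```

```bash
cat >> h.py <<'E'
def goal(p,yaw_deg):
    s=observe(); Q=R.from_quat(s['ee_rot']); y=np.radians(yaw_deg)
    G=R.from_matrix(np.array([[np.cos(y),np.sin(y),0],[np.sin(y),-np.cos(y),0],[0,0,-1]]))
    lin=Q.inv().apply(np.array(p)-s['tcp_pos']); rot=(Q.inv()*G).as_rotvec()
    print('lin',np.round(lin,4),'rot',np.round(rot,4),'tcp',np.round(s['tcp_pos'],4),'F',np.round(s['force'],2),'t',s['clock'],'gap',round(s['finger_gap'],4), 'q',np.round(s['qpos'],3))
E
python3 - <<'E'
from h import *
goal((0.509,-0.1965,0.25),0)
E
```

```text
lin [ 0.3824 -0.1607 -0.019 ] rot [-9.000e-04  1.000e-04  4.258e-01] tcp [ 0.2271 -0.5007  0.2309] F [-0.45  0.21  0.46] t 0.15 gap 0.0854 q [-1.212  0.3    1.521  0.     1.321 -0.067]
```

play_rows --commands '[{"hand":0.48,"linear":[0.055,-0.023,-0.003],"rot":[0,0,0.06]},{"hand":0.48,"linear":[0.11,-0.046,-0.006],"rot":[0,0,0.12]},{"hand":0.48,"linear":[0.165,-0.069,-0.009],"rot":[0,0,0.18]},{"hand":0.48,"linear":[0.22,-0.092,-0.012],"rot":[0,0,0.25]},{"hand":0.48,"linear":[0.275,-0.115,-0.014],"rot":[0,0,0.31]},{"hand":0.48,"linear":[0.33,-0.138,-0.017],"rot":[0,0,0.37]},{"hand":0.48,"linear":[0.382,-0.161,-0.019],"rot":[-0.001,0,0.426]},{"hand":0.48,"linear":[0.382,-0.161,-0.019],"rot":[-0.001,0,0.426]},{"hand":0.48,"linear":[0.382,-0.161,-0.019],"rot":[-0.001,0,0.426]}]'

```text
clock: 1.27
tcp_pos: [0.5082, -0.1966, 0.25]
ee_rot: [1.0, 0.0, -0.0, 0.0]
force: [-0.3, 0.8, -0.1]
finger_gap: 0.0444
```

```bash
cat >> h.py <<'E'
def wgrab(n):
    s=observe(); f=grab_frame('wrist'); f['pose']=(s['tcp_pos'],s['ee_rot']); np.save(n+'.npy',f,allow_pickle=True); save(n,f['image']); return f
E
python3 - <<'E'
from h import *
f=wgrab('w1'); goal((0.509,-0.1965,0.25),0)
E
```

```text
lin [ 0.001  -0.0007  0.0001] rot [ 0.0009  0.0003 -0.0006] tcp [ 0.508  -0.1972  0.2501] F [ 0.54 -1.18 -0.53] t 1.325 gap 0.0442 q [-4.370e-01  2.740e-01  1.510e+00 -1.000e-03  1.358e+00  1.135e+00]
```

View pics/w1.png

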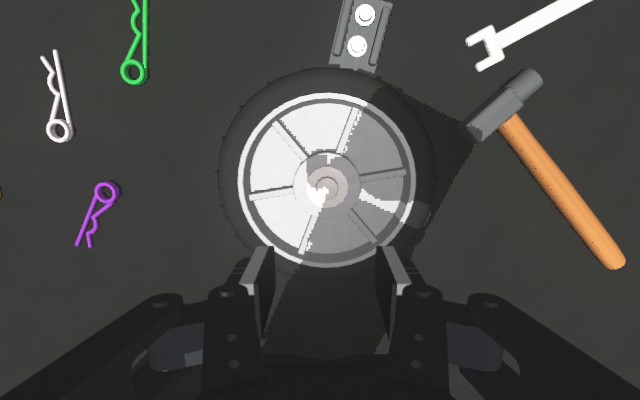

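Run:
```python
from h import *
f=ld('w1'); crop('c3',f['image'],275,130,385,240,6)
print(onz(f,[(326.5,186)],.107,f['pose']),onz(f,[(59,130)],.005,f['pose']))
```

```text
[[ 0.51269258 -0.19818029  0.107     ]] [[0.55412206 0.09914617 0.005     ]]
```

View pics/c3.png

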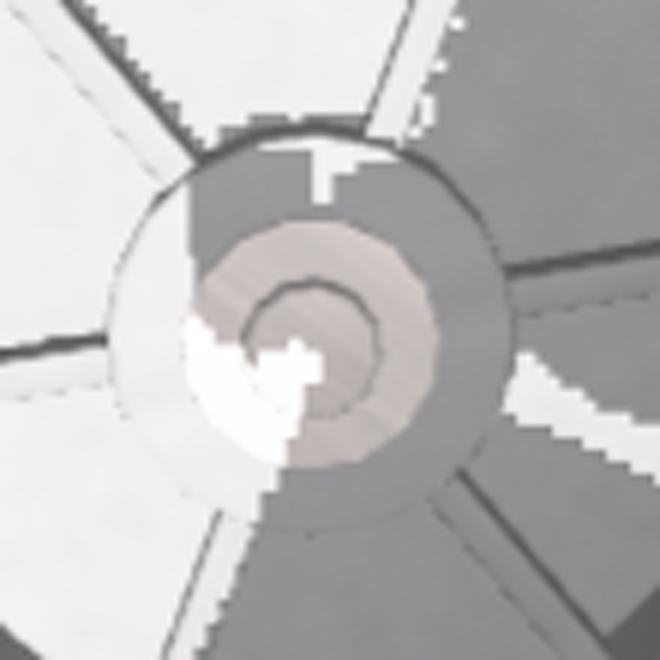

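Run:
```python
from h import *
f=ld('w1'); b=np.array([275,130])
def z(pts,h): 
    P=onz(f,np.array(pts)/6+b,h,f['pose']); print(h,np.round(P,4).tolist(),'d',np.linalg.norm(P[0]-P[1]))
z([(243,350),(383,350),(312,350),(312,282),(312,418)],.107)
for h in (.095,.1,.105,.11): z([(194,343),(440,343),(315,343)],h)
```

```text
0.107 [[0.5107, -0.1889, 0.107], [0.5107, -0.2086, 0.107], [0.5107, -0.1986, 0.107], [0.5204, -0.1986, 0.107], [0.5008, -0.1986, 0.107]] d 0.01972664431729039
0.095 [[0.509, -0.1814, 0.095], [0.5091, -0.2175, 0.095], [0.5091, -0.1991, 0.095]] d 0.036092146721979954
0.1 [[0.5101, -0.1816, 0.1], [0.5102, -0.2171, 0.1], [0.5102, -0.1991, 0.1]] d 0.03548425053846265
0.105 [[0.5112, -0.1819, 0.105], [0.5113, -0.2168, 0.105], [0.5112, -0.199, 0.105]] d 0.03487635435494541
0.11 [[0.5123, -0.1821, 0.11], [0.5124, -0.2164, 0.11], [0.5123, -0.199, 0.11]] d 0.03426845817142813
```

play_rows --commands '[{"hand":0.48,"linear":[0.002,0.0,0.05],"rot":[0,0,0]},{"hand":0.48,"linear":[0.002,0.001,0.1],"rot":[0,0,0]},{"hand":0.48,"linear":[0.002,0.001,0.14],"rot":[0,0,0]},{"hand":0.48,"linear":[0.002,0.001,0.145],"rot":[0,0,0]}]'

```text
clock: 1.82
tcp_pos: [0.5089, -0.1982, 0.1033]
ee_rot: [1.0, -0.001, -0.002, -0.0]
force: [0.1, 0.3, 0.7]
finger_gap: 0.0442
```

play_rows --commands '[{"hand":0.48,"linear":[0,0,0.003]},{"hand":0.48,"linear":[0,0,0.006]},{"hand":0.48,"linear":[0,0,0.009]},{"hand":0.48,"linear":[0,0,0.012]}]'

```text
schema error: expected keys hand, linear, rot
```

play_rows --commands '[{"hand":0.48,"linear":[0.001,0,0.002],"rot":[0,0,0]},{"hand":0.48,"linear":[0.001,0,0.004],"rot":[0,0,0]},{"hand":0.48,"linear":[0.001,0,0.006],"rot":[0,0,0]},{"hand":0.48,"linear":[0.001,0,0.008],"rot":[0,0,0]}]'

```text
clock: 2.33
tcp_pos: [0.5118, -0.1977, 0.0977]
ee_rot: [1.0, -0.0, 0.001, 0.001]
force: [0.5, 0.8, 0.6]
finger_gap: 0.0442
```

play_rows --commands '[{"hand":0.48,"linear":[0,0,0.002],"rot":[0,0,0]},{"hand":0.48,"linear":[0,0,0.004],"rot":[0,0,0]},{"hand":0.48,"linear":[0,0,0.006],"rot":[0,0,0]}]'

```text
clock: 2.7
tcp_pos: [0.5118, -0.1977, 0.0918]
ee_rot: [1.0, -0.0, 0.0, 0.001]
force: [-2.3, 0.7, 7.2]
finger_gap: 0.0443
```

play_rows --commands '[{"hand":0.48,"linear":[0,0,0.002],"rot":[0,0,0]},{"hand":0.48,"linear":[0,0,0.004],"rot":[0,0,0]}]'

```text
clock: 2.95
tcp_pos: [0.5118, -0.1977, 0.0878]
ee_rot: [1.0, -0.0, 0.0, 0.001]
force: [-2.2, 0.5, 6.2]
finger_gap: 0.0439
```

play_rows --commands '[{"hand":0.48,"linear":[0,0,0.002],"rot":[0,0,0]},{"hand":0.48,"linear":[0,0,0.004],"rot":[0,0,0]}]'

```text
clock: 3.2
tcp_pos: [0.5119, -0.1976, 0.0838]
ee_rot: [1.0, -0.0, 0.0, 0.001]
force: [-2.1, 0.5, 6.0]
finger_gap: 0.0445
```

Wheel is sliding at ~7 N. Continue until it stops at the shoulder.

play_rows --commands '[{"hand":0.48,"linear":[0,0,0.002],"rot":[0,0,0]},{"hand":0.48,"linear":[0,0,0.004],"rot":[0,0,0]}]'

```text
clock: 3.45
tcp_pos: [0.5118, -0.1977, 0.0798]
ee_rot: [1.0, -0.0, 0.0, 0.001]
force: [-1.6, 2.1, 12.5]
finger_gap: 0.0443
```

play_rows --commands '[{"hand":0.48,"linear":[0,0,0.001],"rot":[0,0,0]},{"hand":0.48,"linear":[0,0,0.002],"rot":[0,0,0]}]'

```text
clock: 3.7
tcp_pos: [0.5121, -0.1978, 0.0796]
ee_rot: [1.0, -0.0, 0.001, 0.001]
force: [-12.3, 6.5, 34.6]
finger_gap: 0.0446
```

play_rows --commands '[{"hand":0.48,"linear":[0,0,0.001],"rot":[0,0,0]}]'

```text
clock: 3.82
tcp_pos: [0.5122, -0.1978, 0.0795]
ee_rot: [1.0, -0.0, 0.001, 0.001]
force: [-18.8, 7.5, 45.7]
finger_gap: 0.0444
```

play_rows --commands '[{"hand":0.48,"linear":[0,0,-0.02],"rot":[0,0,0]},{"hand":0.48,"linear":[0,0,-0.06],"rot":[0,-0.1,0]},{"hand":0.48,"linear":[0.012,0,-0.084],"rot":[0,-0.25,0]},{"hand":0.48,"linear":[0.025,0,-0.084],"rot":[0,-0.4,0]},{"hand":0.48,"linear":[0.025,0,-0.084],"rot":[0,-0.524,0]},{"hand":0.48,"linear":[0.025,0,-0.084],"rot":[0,-0.524,0]},{"hand":0.0,"linear":[0.025,0,-0.084],"rot":[0,-0.524,0]},{"hand":0.0,"linear":[0.025,0,-0.084],"rot":[0,-0.524,0]}]'

```text
clock: 4.82
tcp_pos: [0.5364, -0.1978, 0.1611]
ee_rot: [0.966, -0.0, -0.258, 0.001]
force: [-0.1, 0.3, 0.3]
finger_gap: 0.0782
```

Run:
```python
from h import *
f=wgrab('w2'); s=observe(); print(s['tcp_pos'],s['ee_rot'],s['force'])
crop('c4',f['image'],250,100,400,220,5)
```

```text
[ 0.53638688 -0.19776715  0.16107454] [ 9.66188158e-01 -4.65214319e-04 -2.57837028e-01  5.41512577e-04] [-0.25722403  0.61430119  0.22386784]
```

View pics/w2.png

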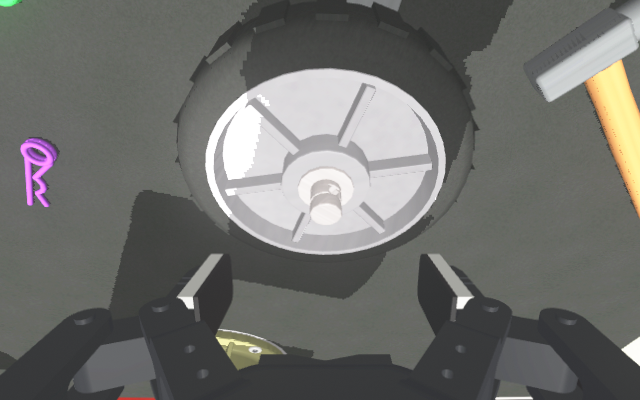

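View pics/c4.png

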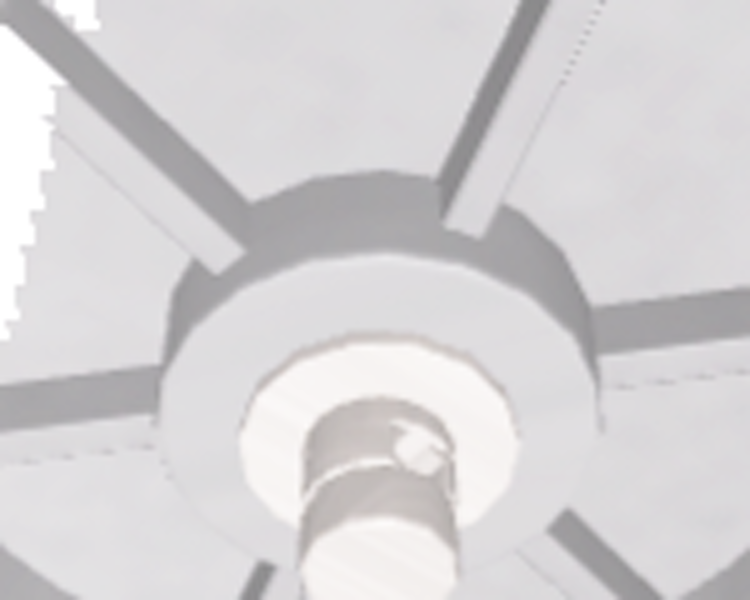

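Run:
```python
from h import *
f=ld('w2'); b=np.array([250,100]); px=lambda *p:np.array(p,float)/5+b
# axle top ellipse: left 301, right 460, top edge~517 ; bottom beyond crop
crop('c5',f['image'],290,150,365,235,8)
o,_=ray(f,[(0,0)],f['pose']); print('cam',o)
def cyl(uv,c,r=.01):
    o,d=ray(f,uv,f['pose']); d=d[0]; a=d[:2]@d[:2]; w=o[:2]-c; B=w@d[:2]; C=w@w-r*r
    t=(-B-np.sqrt(B*B-a*C))/a; P=o+t*d; return P,np.degrees(np.arctan2(*(P[:2]-c)[::-1]))
for c in [(.51,-.198),(.5107,-.1986),(.5092,-.1965),(.512,-.198)]:
    print(c,cyl([px(420,447)],np.array(c)))
print(onz(f,[px(303,470),px(455,470)],.093,f['pose']))
```

```text
cam [ 0.66440763 -0.19782276  0.25114827]
(0.51, -0.198) (array([ 0.51814724, -0.20379849,  0.09189893]), np.float64(-35.439953590877344))
(0.5107, -0.1986) (array([ 0.51927033, -0.20375261,  0.09312177]), np.float64(-31.014890081174677))
(0.5092, -0.1965) (array([ 0.51593844, -0.20388874,  0.08949397]), np.float64(-47.63557610608458))
(0.512, -0.198) (array([ 0.52020647, -0.20371436,  0.09414103]), np.float64(-34.85042911221498))
[[ 0.51522562 -0.18908795  0.093     ]
 [ 0.51522632 -0.20824586  0.093     ]]
```

View pics/c5.png

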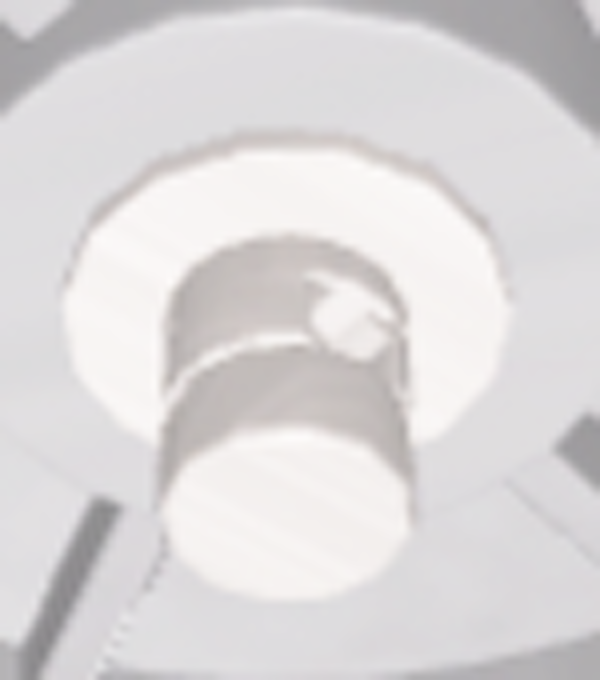

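Run:
```python
from h import *
f=ld('w2')
print(onz(f,[(290+287/8,150+514/8)],.107,f['pose']))
# hairpin from top + w1
goal((0.554,0.099,0.15),0)
```

```text
[[ 0.51148172 -0.1986839   0.107     ]]
lin [ 0.0204 -0.2968  0.0006] rot [ 0.0011  0.5216 -0.0009] tcp [ 0.5364 -0.1978  0.1611] F [-0.26  0.61  0.22] t 4.875 gap 0.0844 q [-0.345  0.696  1.18  -0.173  1.758  1.237]
```

play_rows --commands '[{"hand":0.45,"linear":[0.0,-0.04,-0.03],"rot":[0,0.1,0]},{"hand":0.45,"linear":[-0.01,-0.1,-0.04],"rot":[0,0.25,0]},{"hand":0.45,"linear":[-0.01,-0.16,-0.04],"rot":[0,0.4,0]},{"hand":0.45,"linear":[0.0,-0.22,-0.035],"rot":[0,0.522,0]},{"hand":0.45,"linear":[0.003,-0.27,-0.03],"rot":[0,0.522,0]},{"hand":0.45,"linear":[0.003,-0.297,-0.025],"rot":[0,0.522,0]},{"hand":0.45,"linear":[0.003,-0.297,-0.025],"rot":[0,0.522,0]},{"hand":0.45,"linear":[0.003,-0.297,-0.025],"rot":[0,0.522,0]}]'

```text
clock: 5.88
tcp_pos: [0.5518, 0.0988, 0.1807]
ee_rot: [1.0, -0.0, -0.0, 0.0]
force: [0.4, -0.0, 0.8]
finger_gap: 0.0469
```

Run:
```python
from h import *
f=wgrab('w3'); goal((0.554,0.099,0.10),0)
im=f['image']; hsv=cv2.cvtColor(im,cv2.COLOR_RGB2HSV)
```

```text
lin [ 0.0022 -0.0005  0.0806] rot [ 0.0009  0.0009 -0.0012] tcp [0.5519 0.0985 0.1806] F [ 0.29  0.81 -0.98] t 5.925 gap 0.0473 q [ 1.120e-01  3.690e-01  1.550e+00 -1.000e-03  1.223e+00  1.684e+00]
```

View pics/w3.png

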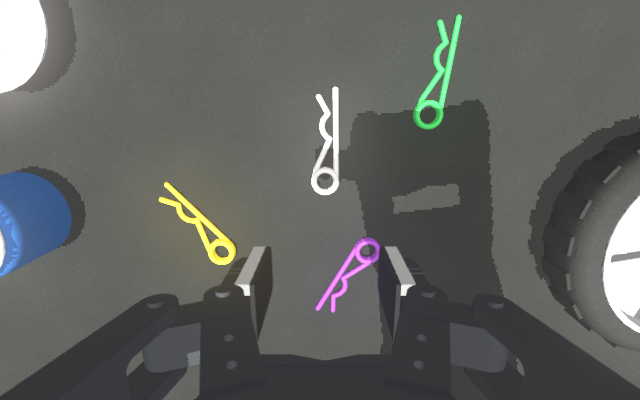

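Run:
```python
from h import *
f=ld('w3'); crop('c6',f['image'],295,75,360,205,4.5)
```

```text
(no output)
```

View pics/c6.png

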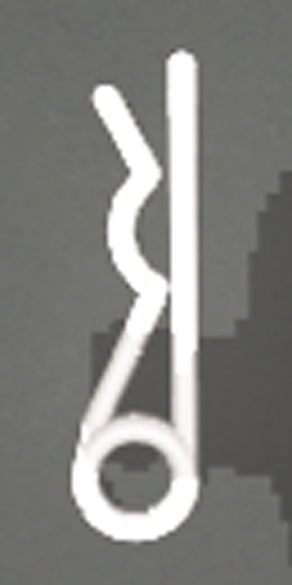

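Run:
```python
from h import *
f=ld('w3'); b=np.array([295,75]); px=lambda p:np.array(p,float)/4.5+b
c=onz(f,[px((136,478))],.008,f['pose'])[0]; print('coil',c)
L=onz(f,[px((182,50)),px((182,100)),px((183,200)),px((184.5,330)),px((187,460))],.004,f['pose']); print(L)
v=np.polyfit(L[:,0],L[:,1],1); print('yaw',np.degrees(np.arctan(v[0])))
yaw=np.arctan(v[0]); u=np.array([np.cos(yaw),np.sin(yaw)])
print('tip->coil', (L[0,:2]-c[:2])@u, (L[0,:2]-c[:2])@np.array([-u[1],u[0]]))
```

```text
coil [0.55436904 0.0982606  0.008     ]
[[0.63858785 0.0893632  0.004     ]
 [0.62922823 0.08928547 0.004     ]
 [0.61008188 0.0889255  0.004     ]
 [0.5842872  0.08839684 0.004     ]
 [0.5573874  0.08763381 0.004     ]]
yaw 1.2251514471657503
tip->coil 0.08400932209009396 -0.010696076589302772
```

Run:
```python
from h import *
goal((0.5544,0.0983,0.001),1.2)
```

```text
lin [2.700e-03 1.000e-04 1.796e-01] rot [ 0.0009  0.0009 -0.0221] tcp [0.5519 0.0985 0.1806] F [ 0.29  0.81 -0.98] t 5.925 gap 0.0473 q [ 1.120e-01  3.690e-01  1.550e+00 -1.000e-03  1.223e+00  1.684e+00]
```

play_rows --commands '[{"hand":0.45,"linear":[0.0025,0,0.05],"rot":[0,0,-0.021]},{"hand":0.45,"linear":[0.0025,0,0.1],"rot":[0,0,-0.021]},{"hand":0.45,"linear":[0.0025,0,0.15],"rot":[0,0,-0.021]},{"hand":0.45,"linear":[0.0025,0,0.165],"rot":[0,0,-0.021]},{"hand":0.45,"linear":[0.0025,0,0.165],"rot":[0,0,-0.021]}]'

```text
clock: 6.55
tcp_pos: [0.5542, 0.0988, 0.0156]
ee_rot: [1.0, 0.01, -0.001, 0.0]
force: [-0.6, -0.0, 0.8]
finger_gap: 0.0469
```

Run:
```python
from h import *
goal((0.5544,0.0983,0.001),1.2); wgrab('w4')
```

```text
lin [0.0002 0.0005 0.0146] rot [ 0.0009  0.002  -0.001 ] tcp [0.5542 0.0988 0.0156] F [-0.55 -0.03  0.82] t 6.55 gap 0.0469 q [ 1.120e-01  5.970e-01  1.649e+00 -1.000e-03  8.980e-01  1.663e+00]
```

View pics/w4.png

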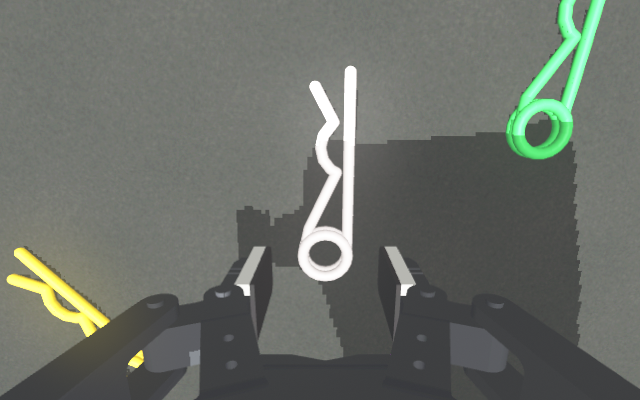

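play_rows --commands '[{"hand":0.45,"linear":[0,0.0005,0.007],"rot":[0,0,0]},{"hand":0.45,"linear":[0,0.0005,0.0125],"rot":[0,0,0]},{"hand":0.45,"linear":[0,0.0005,0.014],"rot":[0,0,0]},{"hand":0.45,"linear":[0,0.0005,0.014],"rot":[0,0,0]}]' --grip_force 50

```text
clock: 7.1
tcp_pos: [0.554, 0.0988, 0.0012]
ee_rot: [1.0, 0.01, -0.001, 0.0]
force: [-0.2, -0.3, -0.6]
finger_gap: 0.0472
```

play_rows --commands '[{"hand":0.6,"linear":[0,0,0],"rot":[0,0,0]},{"hand":0.7,"linear":[0,0,0],"rot":[0,0,0]},{"hand":0.8,"linear":[0,0,0],"rot":[0,0,0]},{"hand":0.9,"linear":[0,0,0],"rot":[0,0,0]},{"hand":0.9,"linear":[0,0,0],"rot":[0,0,0]}]' --grip_force 50

```text
clock: 7.72
tcp_pos: [0.5541, 0.0988, 0.0016]
ee_rot: [1.0, 0.01, -0.001, 0.0]
force: [-1.7, -0.6, 6.0]
finger_gap: 0.0241
```

Run:
```python
from h import *
wgrab('w5')
for i in range(4):
    goal((0.5544,0.0983,0.001),1.2); grab_frame('wrist')
```

```text
lin [0.0003 0.0005 0.0005] rot [ 0.0009  0.0014 -0.0001] tcp [0.5541 0.0988 0.0015] F [-2.32 -0.59  5.43] t 7.775 gap 0.0238 q [ 1.120e-01  6.200e-01  1.652e+00 -1.000e-03  8.710e-01  1.662e+00]
lin [0.0003 0.0005 0.0005] rot [ 0.0009  0.0014 -0.0001] tcp [0.5541 0.0988 0.0015] F [-2.12 -0.18  5.72] t 7.825 gap 0.024 q [ 1.120e-01  6.200e-01  1.652e+00 -1.000e-03  8.710e-01  1.662e+00]
lin [0.0003 0.0005 0.0005] rot [ 0.0009  0.0014 -0.0001] tcp [0.5541 0.0988 0.0015] F [-1.71 -0.79  6.  ] t 7.875 gap 0.0242 q [ 1.120e-01  6.200e-01  1.652e+00 -1.000e-03  8.710e-01  1.662e+00]
lin [0.0003 0.0005 0.0005] rot [ 0.0009  0.0013 -0.0002] tcp [0.5541 0.0988 0.0015] F [-0.96 -0.94  5.83] t 7.925 gap 0.0239 q [ 1.120e-01  6.200e-01  1.652e+00 -1.000e-03  8.710e-01  1.662e+00]
```

View pics/w5.png

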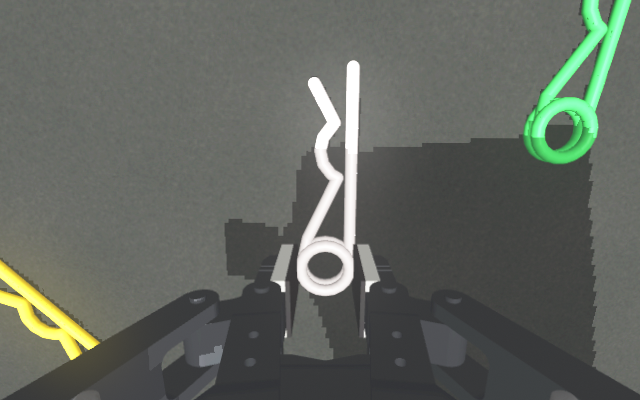

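play_rows --commands '[{"hand":0.9,"linear":[0,0,-0.02],"rot":[0,0,0]},{"hand":0.9,"linear":[0,0,-0.06],"rot":[0,0,0]},{"hand":0.9,"linear":[0,0,-0.11],"rot":[0,0,0]},{"hand":0.9,"linear":[0,0,-0.15],"rot":[0,0,0]},{"hand":0.9,"linear":[0,0,-0.15],"rot":[0,0,0]}]'

```text
clock: 8.6
tcp_pos: [0.5555, 0.0991, 0.1555]
ee_rot: [1.0, 0.01, 0.002, 0.0]
force: [1.0, 0.3, -1.1]
finger_gap: 0.0242
```

Run:
```python
from h import *
wgrab('w6')
goal((0.4237,-0.1318,0.15),-32)
```

```text
lin [-0.1357  0.228   0.0031] rot [ 2.000e-04 -1.600e-03  5.793e-01] tcp [0.5546 0.099  0.1532] F [-0.06 -0.53 -1.06] t 8.65 gap 0.0235 q [ 1.120e-01  4.030e-01  1.571e+00 -1.000e-03  1.166e+00  1.662e+00]
```

View pics/w6.png

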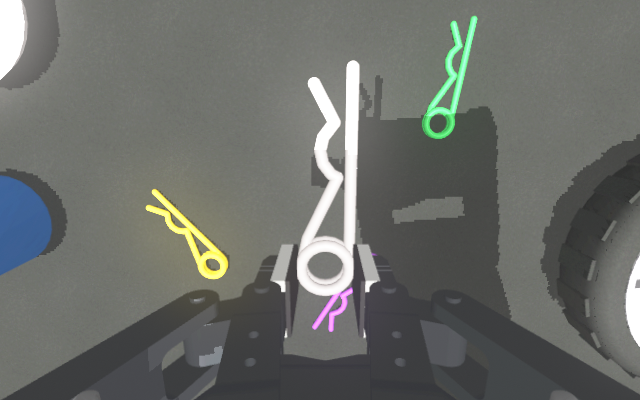

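play_rows --commands '[{"hand":0.9,"linear":[-0.02,0.034,0],"rot":[0,0,0.08]},{"hand":0.9,"linear":[-0.045,0.076,0.0],"rot":[0,0,0.19]},{"hand":0.9,"linear":[-0.07,0.118,0],"rot":[0,0,0.3]},{"hand":0.9,"linear":[-0.095,0.16,0],"rot":[0,0,0.41]},{"hand":0.9,"linear":[-0.12,0.2,0.0],"rot":[0,0,0.52]},{"hand":0.9,"linear":[-0.1357,0.228,0.003],"rot":[0,0,0.579]},{"hand":0.9,"linear":[-0.1357,0.228,0.003],"rot":[0,0,0.579]},{"hand":0.9,"linear":[-0.1357,0.228,0.003],"rot":[0,0,0.579]}]'

```text
clock: 9.65
tcp_pos: [0.4232, -0.1315, 0.1483]
ee_rot: [0.961, -0.275, -0.001, 0.001]
force: [-0.2, 0.1, -1.0]
finger_gap: 0.024
```

Run:
```python
from h import *
f=wgrab('w7')
goal((0.4237,-0.1318,0.092),-32)
t=grab_frame('top'); np.save('top7.npy',t,allow_pickle=True); crop('c7',t['image'],300,150,460,270,5)
```

```text
lin [0.0007 0.0002 0.0563] rot [0.0018 0.0017 0.0014] tcp [ 0.4234 -0.1313  0.1483] F [-0.48 -0.22 -0.51] t 9.7 gap 0.024 q [-0.383  0.158  1.903 -0.002  1.082  1.746]
```

View pics/w7.png

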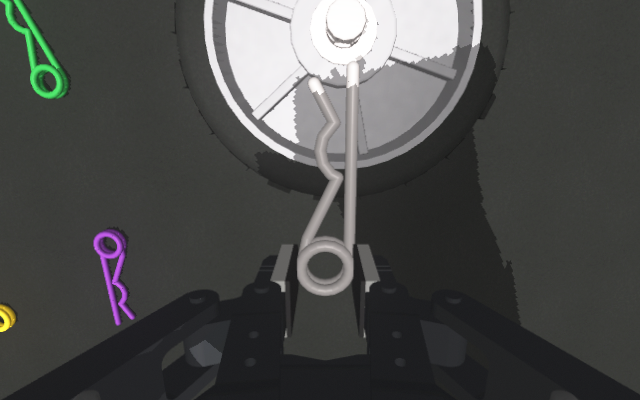

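View pics/c7.png

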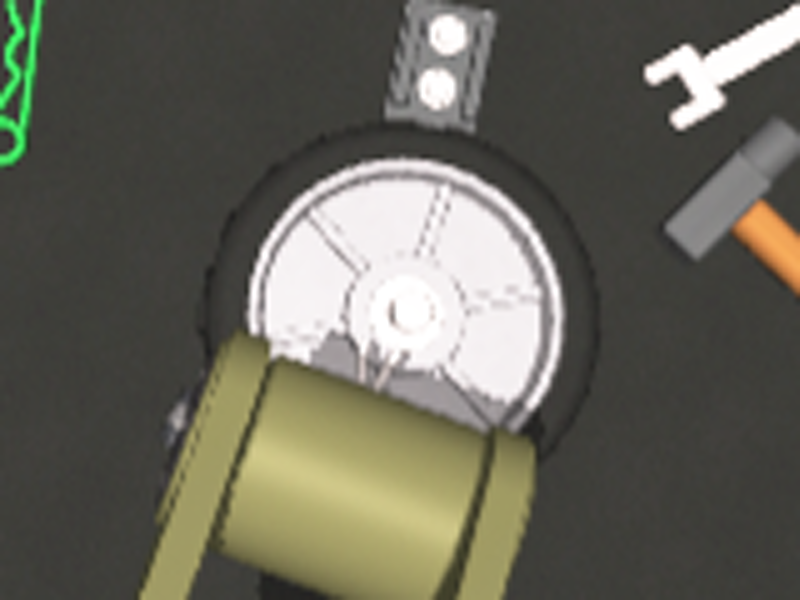

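Run:
```python
from h import *
f=ld('w7'); crop('c8',f['image'],300,0,400,100,6)
```

```text
(no output)
```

View pics/c8.png

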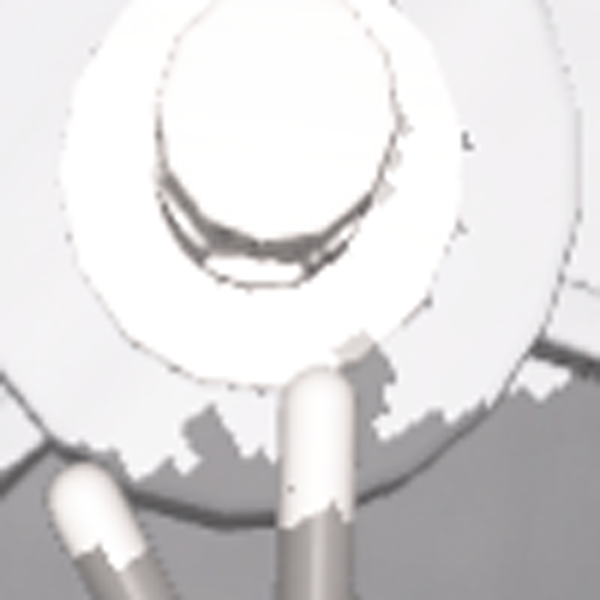

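Run:
```python
from h import *
f=ld('w7'); p,q=f['pose']; Q=R.from_quat(q); b=np.array([300,0])
A=onz(f,[(300+276/6,115/6)],.107,f['pose'])[0]
T=onz(f,[(300+317/6,365/6)],p[2]+.001,f['pose'])[0]
L=onz(f,[(351,230)],p[2]+.001,f['pose'])[0]
m=onz(f,[(300+258/6,268/6)],.093,f['pose'])[0]
for n,x in dict(axle=A,tip=T,leg=L,mouth=m).items(): print(n,np.round(x,4),'tool',np.round(Q.inv().apply(x-p),4))
Ax=np.array([.511,-.1987,.093]); print('axle0 tool',Q.inv().apply(Ax-p))
for c in (A[:2],Ax[:2]):
    o,d=ray(f,[(343,44.7)],f['pose']); d=d[0];a=d[:2]@d[:2]; w=o[:2]-c; B=w@d[:2]; C=w@w-1e-4
    t=(-B-np.sqrt(B*B-a*C))/a; P=o+t*d; print(P,np.degrees(np.arctan2(*(P[:2]-c)[::-1])))
```

```text
axle [ 0.5099 -0.1979  0.107 ] tool [0.1088 0.0103 0.0411]
tip [ 0.489  -0.1854  0.1493] tool [ 0.0844  0.0108 -0.0011]
leg [ 0.4308 -0.1498  0.1493] tool [ 0.0161  0.0116 -0.001 ]
mouth [ 0.5026 -0.1926  0.093 ] tool [0.0998 0.0097 0.0551]
axle0 tool [0.11016872 0.01043776 0.05507175]
[ 0.50192278 -0.19187139  0.09822574] 143.16949942850366
[ 0.50284725 -0.19290927  0.09037448] 144.61459619539556
```

play_rows --commands '[{"hand":0.9,"linear":[0,-0.0005,0.02],"rot":[0,0,0]},{"hand":0.9,"linear":[0,-0.0005,0.045],"rot":[0,0,0]},{"hand":0.9,"linear":[0,-0.0005,0.056],"rot":[0,0,0]},{"hand":0.9,"linear":[0,-0.0005,0.056],"rot":[0,0,0]},{"hand":0.9,"linear":[0,-0.0005,0.056],"rot":[0,0,0]}]'

```text
clock: 10.38
tcp_pos: [0.4239, -0.1315, 0.0933]
ee_rot: [0.961, -0.275, -0.0, 0.001]
force: [-0.3, -0.1, 0.0]
finger_gap: 0.0243
```

Run:
```python
from h import *
f=wgrab('w8'); crop('c9',f['image'],270,0,430,120,5)
for i in range(3): goal((0.4237,-0.1318,0.092),-32); grab_frame('wrist')
```

```text
lin [-0.      0.0003  0.0014] rot [ 0.0015 -0.0002  0.0005] tcp [ 0.4239 -0.1316  0.0934] F [ 0.14 -0.26 -0.62] t 10.425 gap 0.0238 q [-0.383  0.245  1.949 -0.002  0.947  1.747]
lin [0.     0.0003 0.0013] rot [ 0.0015 -0.0002  0.0004] tcp [ 0.4238 -0.1316  0.0933] F [ 0.47  0.34 -0.19] t 10.475 gap 0.024 q [-0.383  0.245  1.949 -0.002  0.947  1.747]
lin [0.0001 0.0002 0.0012] rot [ 0.0016 -0.      0.0004] tcp [ 0.4237 -0.1316  0.0932] F [ 0.82  0.19 -0.38] t 10.525 gap 0.0242 q [-0.383  0.245  1.95  -0.002  0.947  1.747]
```

View pics/c9.png

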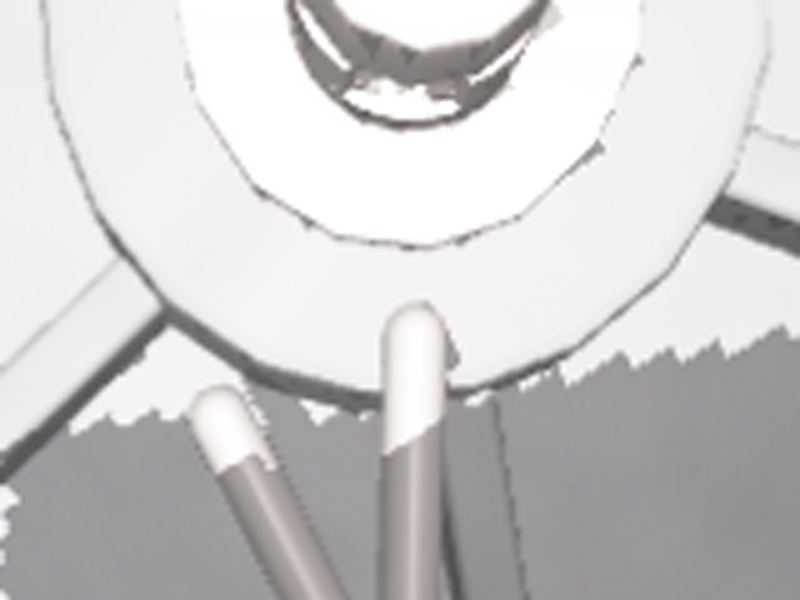

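play_rows --commands '[{"hand":0.9,"linear":[0,0,0.0013],"rot":[0,0,0]},{"hand":0.9,"linear":[0.004,0,0.0013],"rot":[0,0,0]},{"hand":0.9,"linear":[0.008,0,0.0013],"rot":[0,0,0]},{"hand":0.9,"linear":[0.011,0,0.0013],"rot":[0,0,0]},{"hand":0.9,"linear":[0.012,0,0.0013],"rot":[0,0,0]}]'

```text
clock: 11.2
tcp_pos: [0.4337, -0.1379, 0.0912]
ee_rot: [0.961, -0.276, -0.001, 0.001]
force: [-0.1, 0.2, 0.2]
finger_gap: 0.0244
```

Run:
```python
from h import *
f=wgrab('w9'); crop('c10',f['image'],270,0,430,120,5)
for i in range(3): goal((0.4237,-0.1318,0.092),-32); grab_frame('wrist')
```

```text
lin [-0.0118  0.0001 -0.0007] rot [0.0018 0.0011 0.0002] tcp [ 0.4337 -0.138   0.0912] F [-0.23  0.44 -0.87] t 11.25 gap 0.0241 q [-0.388  0.272  1.92  -0.002  0.951  1.743]
lin [-0.0116  0.0001 -0.0007] rot [0.0018 0.0011 0.0002] tcp [ 0.4336 -0.1379  0.0912] F [-0.42  0.35 -0.44] t 11.3 gap 0.0239 q [-0.388  0.272  1.92  -0.002  0.951  1.743]
lin [-0.0116  0.0001 -0.0007] rot [0.0018 0.0011 0.0003] tcp [ 0.4336 -0.1378  0.0913] F [-0.37  0.47 -1.19] t 11.35 gap 0.0244 q [-0.387  0.272  1.921 -0.002  0.951  1.743]
```

View pics/c10.png

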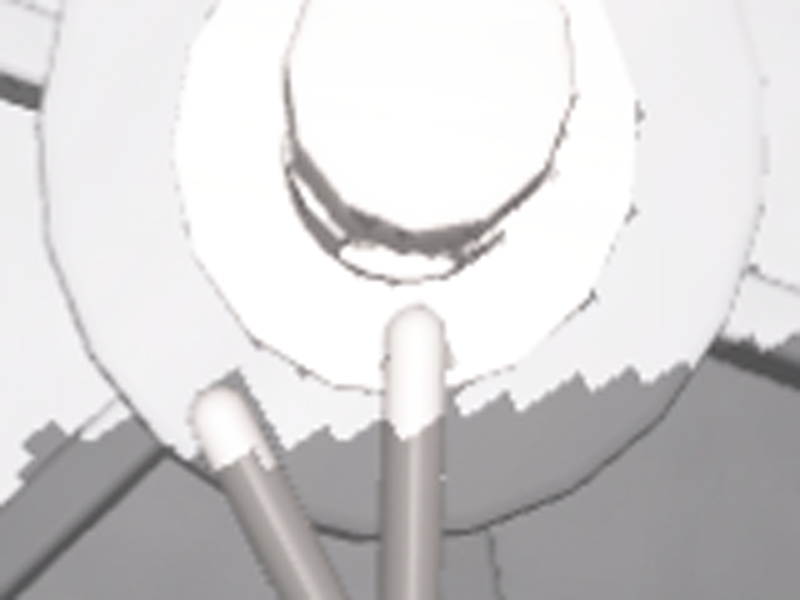

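play_rows --commands '[{"hand":0.9,"linear":[0,0,-0.0007],"rot":[0,0,0]},{"hand":0.9,"linear":[0.0015,0,-0.0007],"rot":[0,0,0]},{"hand":0.9,"linear":[0.003,0,-0.0007],"rot":[0,0,0]},{"hand":0.9,"linear":[0.0045,0,-0.0007],"rot":[0,0,0]}]'

```text
clock: 11.9
tcp_pos: [0.4375, -0.1403, 0.092]
ee_rot: [0.961, -0.276, -0.001, 0.001]
force: [-0.1, 0.2, 0.7]
finger_gap: 0.0239
```

play_rows --commands '[{"hand":0.9,"linear":[0.001,0,0],"rot":[0,0,0]},{"hand":0.9,"linear":[0.002,0,0],"rot":[0,0,0]}]'

```text
clock: 12.15
tcp_pos: [0.4392, -0.1413, 0.0919]
ee_rot: [0.961, -0.275, -0.001, 0.001]
force: [0.2, -0.5, 0.1]
finger_gap: 0.024
```

Run:
```python
from h import *
f=wgrab('w10'); crop('c11',f['image'],270,0,430,120,5)
for i in range(3): goal((0.4237,-0.1318,0.092),-32); grab_frame('wrist')
```

```text
lin [-0.0182  0.0001 -0.    ] rot [0.0017 0.001  0.0002] tcp [ 0.4392 -0.1414  0.092 ] F [ 0.4  -0.65 -1.24] t 12.2 gap 0.0241 q [-0.39   0.283  1.903 -0.002  0.957  1.74 ]
lin [-0.0182  0.0001 -0.    ] rot [0.0018 0.001  0.0003] tcp [ 0.4392 -0.1413  0.092 ] F [ 0.2  -0.13 -0.86] t 12.25 gap 0.024 q [-0.39   0.283  1.903 -0.002  0.957  1.74 ]
lin [-0.0181  0.0001 -0.    ] rot [0.0018 0.001  0.0002] tcp [ 0.4391 -0.1413  0.092 ] F [-0.46  0.29 -0.8 ] t 12.3 gap 0.0239 q [-0.39   0.283  1.903 -0.002  0.957  1.74 ]
```

View pics/c11.png

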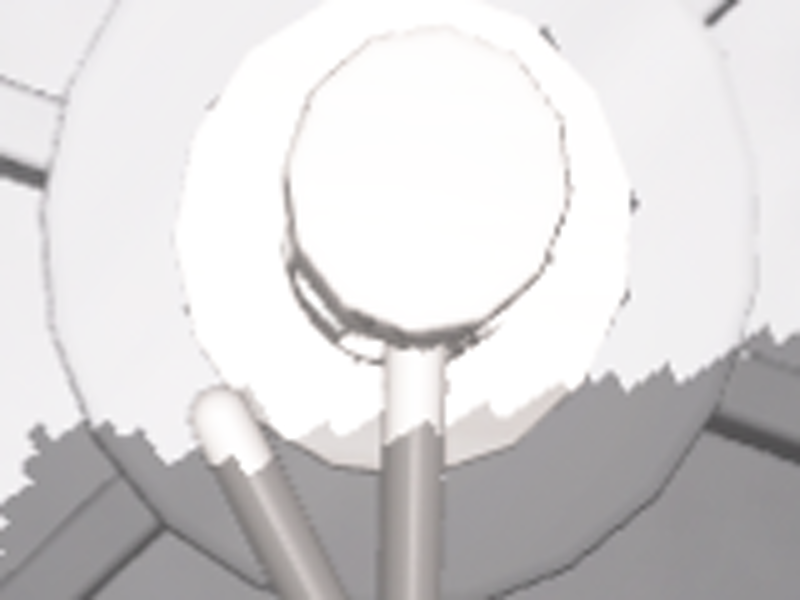

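play_rows --commands '[{"hand":0.9,"linear":[0.0015,0,0],"rot":[0,0,0]},{"hand":0.9,"linear":[0.003,0,0],"rot":[0,0,0]}]'

```text
clock: 12.6
tcp_pos: [0.4418, -0.1429, 0.092]
ee_rot: [0.961, -0.276, -0.001, 0.001]
force: [-0.3, -0.2, -1.0]
finger_gap: 0.0238
```

play_rows --commands '[{"hand":0.9,"linear":[0.0015,0,0],"rot":[0,0,0]},{"hand":0.9,"linear":[0.003,0,0],"rot":[0,0,0]}]'

```text
clock: 12.85
tcp_pos: [0.4443, -0.1445, 0.0919]
ee_rot: [0.961, -0.276, -0.001, 0.001]
force: [-0.4, 0.1, -0.5]
finger_gap: 0.0241
```

play_rows --commands '[{"hand":0.9,"linear":[0.0015,0,0],"rot":[0,0,0]},{"hand":0.9,"linear":[0.003,0,0],"rot":[0,0,0]}]'

```text
clock: 13.1
tcp_pos: [0.4468, -0.1461, 0.092]
ee_rot: [0.961, -0.275, -0.001, 0.001]
force: [0.3, -0.1, -0.2]
finger_gap: 0.0238
```

Run:
```python
from h import *
f=wgrab('w11'); crop('c12',f['image'],270,0,430,120,5)
for i in range(3): goal((0.4237,-0.1318,0.092),-32); grab_frame('wrist')
```

```text
lin [-0.0274  0.0001  0.    ] rot [0.0018 0.0009 0.0003] tcp [ 0.447  -0.1462  0.092 ] F [ 0.31 -0.13 -1.04] t 13.15 gap 0.0239 q [-0.393  0.3    1.88  -0.002  0.963  1.737]
lin [-0.0272  0.0001 -0.    ] rot [0.0018 0.001  0.0003] tcp [ 0.4469 -0.1461  0.092 ] F [-0.53 -0.34 -0.54] t 13.2 gap 0.024 q [-0.393  0.3    1.88  -0.002  0.963  1.737]
lin [-0.0271  0.0001 -0.    ] rot [0.0018 0.0011 0.0003] tcp [ 0.4468 -0.1461  0.092 ] F [-0.65  0.35 -0.78] t 13.25 gap 0.024 q [-0.393  0.3    1.88  -0.002  0.963  1.737]
```

View pics/c12.png

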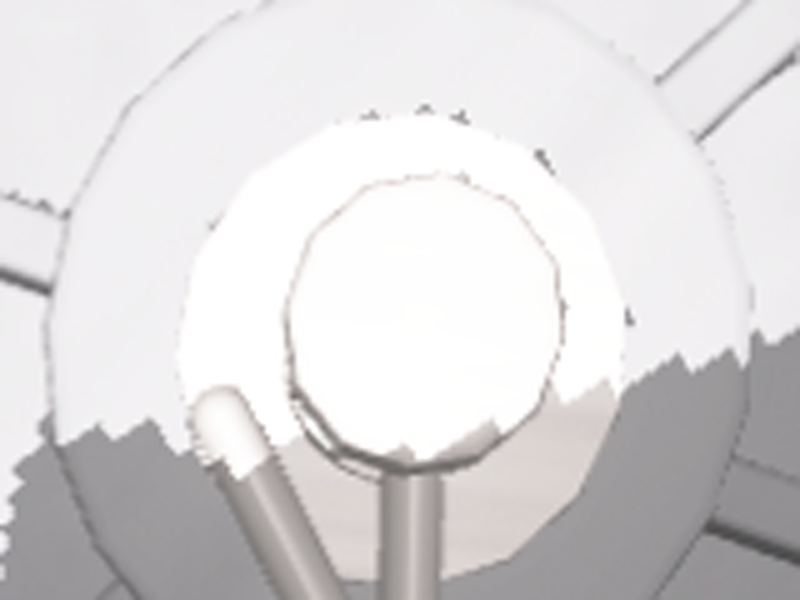

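play_rows --commands '[{"hand":0.9,"linear":[0.002,0,0],"rot":[0,0,0]},{"hand":0.9,"linear":[0.004,0,0],"rot":[0,0,0]},{"hand":0.9,"linear":[0.006,0,0],"rot":[0,0,0]}]'

```text
clock: 13.68
tcp_pos: [0.452, -0.1493, 0.092]
ee_rot: [0.961, -0.276, -0.001, 0.001]
force: [-0.0, 0.4, 0.1]
finger_gap: 0.0244
```

play_rows --commands '[{"hand":0.9,"linear":[0.002,0,0],"rot":[0,0,0]},{"hand":0.9,"linear":[0.004,0,0],"rot":[0,0,0]}]'

```text
clock: 13.92
tcp_pos: [0.4552, -0.1511, 0.0918]
ee_rot: [0.961, -0.275, -0.001, 0.001]
force: [-1.4, 4.5, 0.6]
finger_gap: 0.0244
```

Run:
```python
from h import *
f=wgrab('w12'); crop('c13',f['image'],250,20,410,140,5)
for i in range(3): goal((0.4237,-0.1318,0.092),-32); grab_frame('wrist')
```

```text
lin [-0.0372  0.0003 -0.0001] rot [0.0016 0.0014 0.0005] tcp [ 0.4554 -0.1512  0.0919] F [ 0.67  1.89 -0.04] t 13.975 gap 0.0243 q [-0.396  0.32   1.853 -0.002  0.97   1.733]
lin [-0.0372  0.0003 -0.    ] rot [0.0015 0.001  0.0005] tcp [ 0.4554 -0.1512  0.0919] F [ 1.33  0.64 -0.51] t 14.025 gap 0.0244 q [-0.396  0.319  1.854 -0.002  0.97   1.733]
lin [-0.0372  0.0003 -0.    ] rot [0.0015 0.0009 0.0005] tcp [ 0.4554 -0.1513  0.0919] F [ 0.17  2.63 -0.76] t 14.075 gap 0.0241 q [-0.396  0.319  1.854 -0.002  0.97   1.733]
```

View pics/c13.png

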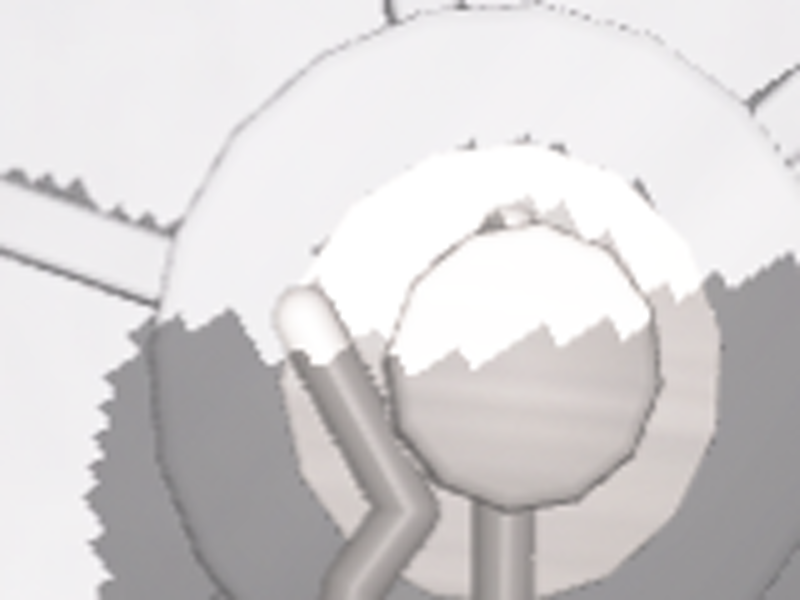

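play_rows --commands '[{"hand":0.9,"linear":[0.002,0,0],"rot":[0,0,0]},{"hand":0.9,"linear":[0.004,0,0],"rot":[0,0,0]}]' --grip_force 70

```text
clock: 14.38
tcp_pos: [0.4579, -0.1528, 0.0915]
ee_rot: [0.961, -0.275, -0.002, 0.0]
force: [-4.8, 9.4, 0.1]
finger_gap: 0.0226
```

play_rows --commands '[{"hand":0.9,"linear":[0.0015,0,0],"rot":[0,0,0]},{"hand":0.9,"linear":[0.003,0,0],"rot":[0,0,0]}]'

```text
clock: 14.62
tcp_pos: [0.4605, -0.1543, 0.0915]
ee_rot: [0.961, -0.275, -0.002, 0.0]
force: [-1.8, 7.9, 0.3]
finger_gap: 0.0235
```

Run:
```python
from h import *
f=wgrab('w13'); save('w13',f['image'])
for i in range(3): goal((0.4237,-0.1318,0.092),-32); grab_frame('wrist')
```

```text
lin [-0.0435  0.0005 -0.0003] rot [0.0014 0.0028 0.0006] tcp [ 0.4609 -0.1544  0.0916] F [ 0.63  6.84 -1.04] t 14.675 gap 0.0232 q [-3.980e-01  3.330e-01  1.836e+00 -1.000e-03  9.760e-01  1.731e+00]
lin [-0.0437  0.0005 -0.0002] rot [0.0013 0.0024 0.0006] tcp [ 0.461  -0.1545  0.0917] F [ 0.41  7.44 -0.36] t 14.725 gap 0.0233 q [-3.980e-01  3.330e-01  1.836e+00 -1.000e-03  9.760e-01  1.731e+00]
lin [-0.0437  0.0005 -0.0002] rot [0.0013 0.0022 0.0006] tcp [ 0.461  -0.1545  0.0917] F [ 0.81  5.85 -0.51] t 14.775 gap 0.023 q [-3.980e-01  3.330e-01  1.836e+00 -1.000e-03  9.760e-01  1.731e+00]
```

View pics/w13.png

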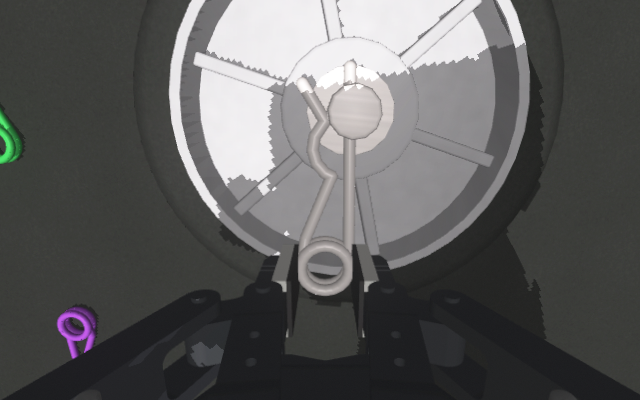

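play_rows --commands '[{"hand":0.9,"linear":[0.001,-0.0008,0],"rot":[0,0,0]},{"hand":0.9,"linear":[0.003,-0.0008,0],"rot":[0,0,0]}]'

```text
clock: 15.08
tcp_pos: [0.4633, -0.1551, 0.0914]
ee_rot: [0.961, -0.275, -0.002, 0.0]
force: [-3.4, 6.5, -0.3]
finger_gap: 0.0229
```

play_rows --commands '[{"hand":0.9,"linear":[0.0015,0,0],"rot":[0,0,0]},{"hand":0.9,"linear":[0.003,0,0],"rot":[0,0,0]}]'

```text
clock: 15.32
tcp_pos: [0.4666, -0.1573, 0.0918]
ee_rot: [0.961, -0.275, -0.001, 0.001]
force: [1.0, 4.3, -0.7]
finger_gap: 0.0232
```

Run:
```python
from h import *
f=wgrab('w14'); crop('c14',f['image'],240,30,430,300,2.2)
for i in range(3): goal((0.4237,-0.1318,0.092),-32); grab_frame('wrist')
```

```text
lin [-0.0504  0.0011 -0.    ] rot [0.0016 0.0006 0.0004] tcp [ 0.467  -0.1576  0.092 ] F [ 4.92  1.69 -1.77] t 15.375 gap 0.0233 q [-0.399  0.345  1.818 -0.002  0.979  1.731]
lin [-0.0507  0.001   0.0001] rot [ 0.0015 -0.0006  0.0003] tcp [ 0.4673 -0.1578  0.0922] F [ 5.65  1.12 -0.62] t 15.425 gap 0.0232 q [-0.399  0.344  1.818 -0.002  0.979  1.731]
lin [-0.0509  0.001   0.0002] rot [ 0.0015 -0.001   0.0004] tcp [ 0.4674 -0.1579  0.0923] F [ 5.17  1.21 -0.8 ] t 15.475 gap 0.0233 q [-0.399  0.344  1.818 -0.002  0.979  1.731]
```

View pics/c14.png

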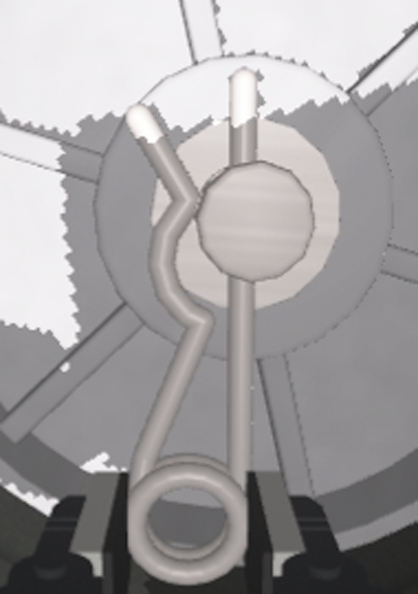

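play_rows --commands '[{"hand":0.9,"linear":[0.002,0,0],"rot":[0,0,0]},{"hand":0.9,"linear":[0.004,0,0],"rot":[0,0,0]},{"hand":0.9,"linear":[0.005,0,0],"rot":[0,0,0]}]'

```text
clock: 15.9
tcp_pos: [0.4711, -0.1604, 0.092]
ee_rot: [0.961, -0.276, -0.001, 0.001]
force: [1.8, 2.6, -1.0]
finger_gap: 0.0229
```

Run:
```python
from h import *
f=wgrab('w15'); crop('c15',f['image'],240,50,430,300,2.2)
for i in range(3): goal((0.4237,-0.1318,0.092),-32); grab_frame('wrist')
p,q=f['pose']; print(R.from_quat(q).inv().apply(np.array([.511,-.1987,.107])-p))
```

```text
lin [-0.0555  0.0008  0.    ] rot [0.0019 0.0005 0.0002] tcp [ 0.4712 -0.1605  0.092 ] F [ 3.73  0.59 -1.04] t 15.95 gap 0.0232 q [-0.401  0.354  1.805 -0.002  0.984  1.729]
lin [-0.0554  0.0008  0.0001] rot [0.0018 0.0004 0.0002] tcp [ 0.4712 -0.1605  0.092 ] F [4.4  1.1  0.24] t 16.0 gap 0.023 q [-0.401  0.354  1.805 -0.002  0.983  1.729]
lin [-0.0554  0.0008  0.    ] rot [0.0018 0.0003 0.0001] tcp [ 0.4711 -0.1604  0.092 ] F [ 3.86 -0.08 -1.03] t 16.05 gap 0.0232 q [-0.401  0.354  1.805 -0.002  0.983  1.729]
[ 0.05411391  0.01138773 -0.01502344]
```

View pics/c15.png

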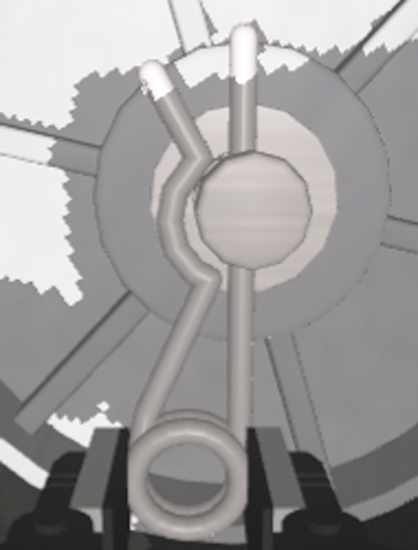

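play_rows --commands '[{"hand":0.9,"linear":[0.001,0,0],"rot":[0,0,0]},{"hand":0.9,"linear":[0.0025,0,0],"rot":[0,0,0]},{"hand":0.9,"linear":[0.0025,0,0],"rot":[0,0,0]}]'

```text
clock: 16.48
tcp_pos: [0.4729, -0.1617, 0.0918]
ee_rot: [0.961, -0.276, -0.001, 0.001]
force: [1.0, 0.8, 0.1]
finger_gap: 0.0235
```

Run:
```python
from h import *
f=wgrab('w16'); crop('c16',f['image'],240,50,430,300,2.2)
for i in range(3): goal((0.4237,-0.1318,0.092),-32); grab_frame('wrist')
```

```text
lin [-0.0575  0.0008 -0.0001] rot [0.002  0.0013 0.0001] tcp [ 0.4729 -0.1616  0.0918] F [ 0.5   0.58 -0.56] t 16.525 gap 0.0232 q [-0.402  0.358  1.799 -0.002  0.986  1.729]
lin [-0.0576  0.0008 -0.    ] rot [0.002  0.0012 0.0002] tcp [ 0.4729 -0.1616  0.0919] F [ 0.37 -0.32 -0.66] t 16.575 gap 0.0231 q [-0.402  0.358  1.799 -0.002  0.986  1.729]
lin [-0.0576  0.0008 -0.    ] rot [0.0019 0.0012 0.0001] tcp [ 0.4729 -0.1616  0.0919] F [ 1.09  0.58 -0.77] t 16.625 gap 0.023 q [-0.402  0.358  1.799 -0.002  0.986  1.729]
```

View pics/c16.png

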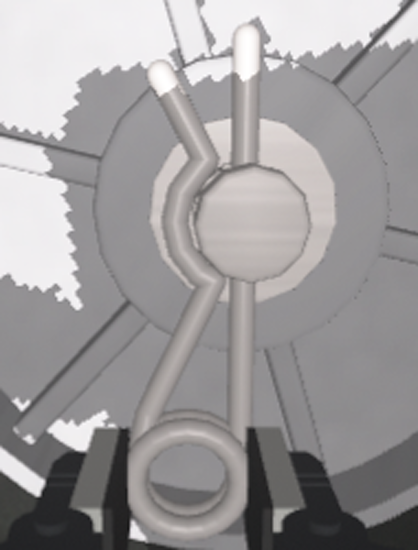

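Run:
```python
from h import *
f=ld('w16'); p,q=f['pose']; Q=R.from_quat(q)
s=lambda x,y:(240+x/2.2,50+y/2.2)
for n,uv,z in [('axle',s(253,223),.107),('tip',s(246,24),.093),('coil',s(187,482),.0985)]:
    print(n,np.round(Q.inv().apply(onz(f,[uv],z,f['pose'])[0]-p),4))
```

```text
axle [ 0.0516  0.0112 -0.0152]
tip [ 0.0843  0.0104 -0.0013]
coil [ 0.0004  0.0003 -0.0067]
```

play_rows --commands '[{"hand":0.9,"linear":[0.0008,0,0],"rot":[0,0,0]},{"hand":0.9,"linear":[0.0016,0,0],"rot":[0,0,0]},{"hand":0.9,"linear":[0.0016,0,0],"rot":[0,0,0]}]'

```text
clock: 17.05
tcp_pos: [0.4743, -0.1623, 0.0919]
ee_rot: [0.961, -0.275, -0.001, 0.001]
force: [0.1, 0.3, -0.4]
finger_gap: 0.0231
```

Run:
```python
from h import *
for i in range(3): goal((0.4237,-0.1318,0.092),-32); grab_frame('wrist')
```

```text
lin [-0.0591  0.0009 -0.0001] rot [0.0018 0.0014 0.0003] tcp [ 0.4743 -0.1623  0.0919] F [ 0.13  0.25 -0.35] t 17.05 gap 0.0231 q [-0.402  0.361  1.795 -0.002  0.987  1.728]
lin [-0.0591  0.0009 -0.    ] rot [0.0018 0.0013 0.0003] tcp [ 0.4743 -0.1623  0.0919] F [-1.24 -0.16 -0.16] t 17.1 gap 0.023 q [-0.402  0.361  1.795 -0.002  0.987  1.728]
lin [-0.0591  0.0009 -0.    ] rot [0.0018 0.0012 0.0003] tcp [ 0.4744 -0.1623  0.0919] F [-1.1   1.43 -1.31] t 17.15 gap 0.0228 q [-0.402  0.361  1.795 -0.002  0.987  1.728]
```

play_rows --commands '[{"hand":0.75,"linear":[0,0,0],"rot":[0,0,0]},{"hand":0.65,"linear":[0,0,0],"rot":[0,0,0]},{"hand":0.5,"linear":[0,0,0],"rot":[0,0,0]},{"hand":0.4,"linear":[0,0,0],"rot":[0,0,0]},{"hand":0.4,"linear":[0,0,0],"rot":[0,0,0]},{"hand":0.4,"linear":[0,0,-0.02],"rot":[0,0,0]},{"hand":0.4,"linear":[0,0,-0.05],"rot":[0,0,0]},{"hand":0.4,"linear":[-0.01,0,-0.09],"rot":[0,0,0]},{"hand":0.4,"linear":[-0.02,0,-0.1],"rot":[0,0,0]},{"hand":0.4,"linear":[-0.02,0,-0.1],"rot":[0,0,0]}]'

```text
clock: 18.45
tcp_pos: [0.4574, -0.1515, 0.1921]
ee_rot: [0.961, -0.275, -0.0, 0.001]
force: [0.5, -0.7, 0.5]
finger_gap: 0.0515
```

Run:
```python
from h import *
f=wgrab('w17'); crop('c17',f['image'],250,0,430,260,2.3)
goal((0.4237,-0.1318,0.2),-32)
t=grab_frame('top'); s=grab_frame('scene'); save('top17',t['image']); crop('sc17',s['image'],160,90,460,330,2.6)
```

```text
lin [-0.039   0.0011 -0.0086] rot [0.0019 0.0015 0.0004] tcp [ 0.4574 -0.1516  0.1913] F [ 0.32 -0.35 -0.23] t 18.5 gap 0.0509 q [-0.395  0.188  1.757 -0.002  1.198  1.734]
```

View pics/w17.png

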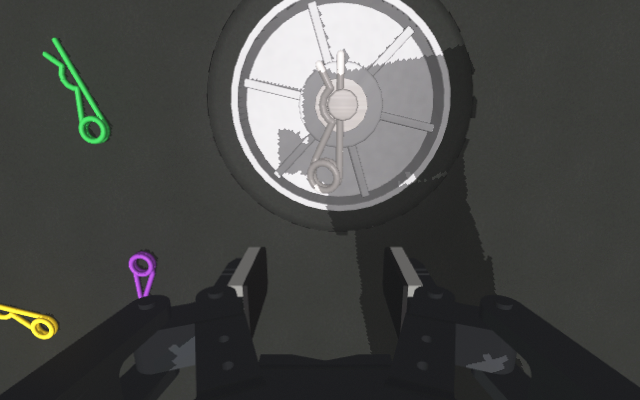

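View pics/c17.png

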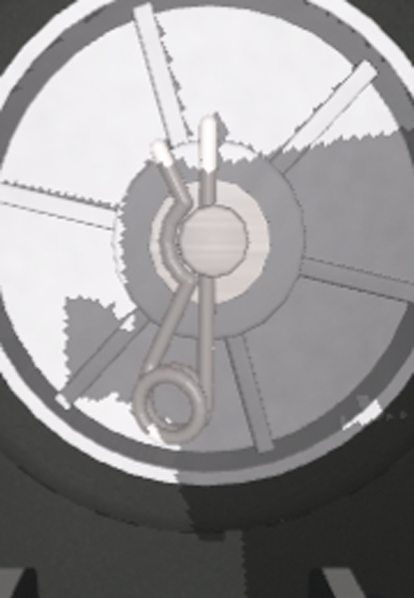

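View pics/sc17.png

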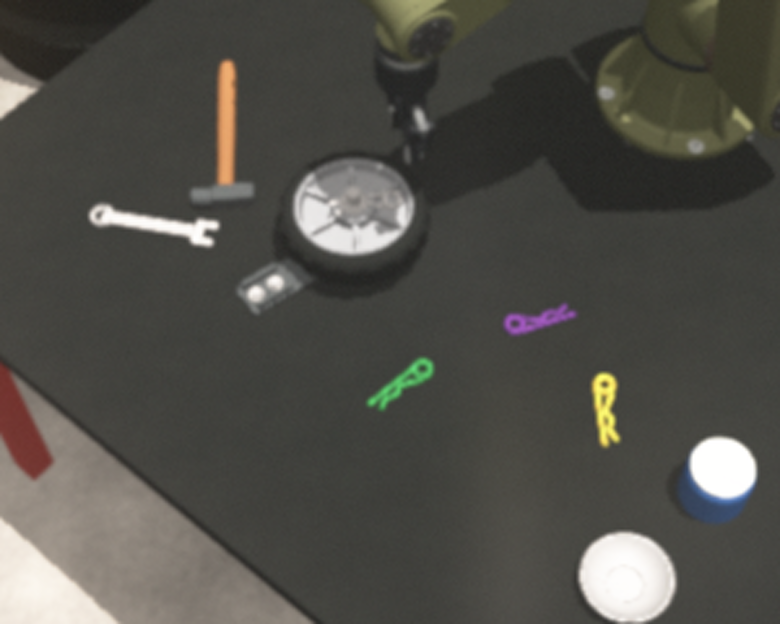

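Run:
```python
from h import *
f=ld('w17'); p,q=f['pose']; Q=R.from_quat(q)
s=lambda x,y:(250+x/2.3,0+y/2.3)
for n,uv,z in [('axle',s(214,241),.107),('tip',s(209,116),.094),('coil',s(170,403),.092),('washL',s(149,241),.085),('washR',s(271,241),.085)]:
    print(n,np.round(Q.inv().apply(onz(f,[uv],z,f['pose'])[0]-p),4))
g=wgrab('w18'); print('diff',np.abs(g['image'].astype(int)-f['image']).max(axis=2)[50:230,260:430].mean())
crop('c18',g['image'],290,40,400,200,5)
```

```text
axle [0.0696 0.0117 0.0851]
tip [0.1037 0.0104 0.0981]
coil [ 0.0216 -0.0005  0.1001]
washL [ 0.0699 -0.0069  0.1071]
washR [0.07   0.03   0.1071]
diff 3.1547712418300655
```

View pics/c18.png

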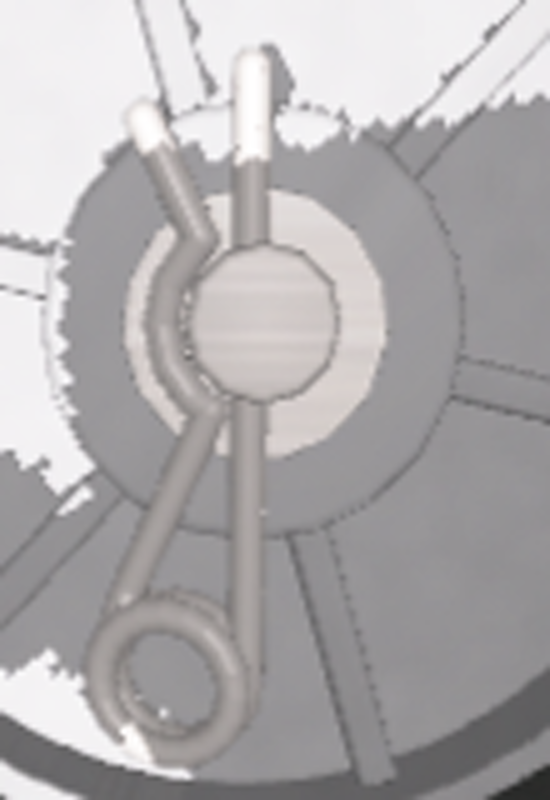

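Run:
```python
from h import *
g=wgrab('w19'); h=ld('w18'); a=ld('w17')
print(cv2.phaseCorrelate(cv2.cvtColor(h['image'],7).astype(np.float32)[40:200,300:380].copy(),cv2.cvtColor(g['image'],7).astype(np.float32)[40:200,300:380].copy()))
s=observe(); print(s['force'],s['clock']); print(sign_off())
```

```text
((-0.007482395259835073, 0.05196080272509107), 0.9872746068239212)
[-0.34872877  1.09277156 -0.14441158] 18.7
the job is handed in; nothing more can be done
None
```

The wheel is home on its axle, the steel hairpin is through the cross hole with its wavy arm snapped around the axle, and the job is handed in at 18.7 s. No verdict came back.

- **Wheel:** I pressed it down with the fingertips on the hub. It slid at 6–7 N and stopped dead on its shoulder, where the force rose to about 46 N vertically before I lifted off. That is above the 40 N body limit. The fingertips did the pressing, not the gripper's body, and I saw no sign of a fault. In the last picture the washer measures 36.9 mm at home height (37 mm given).
- **Hairpin:** I picked the steel one, not the green, purple or yellow look-alikes. I lined it up with the hole at about −32° and fed the leg in with almost no force. The arm then passed the axle at about 10 N at most, as measured at the wrist (35 N allowed). That peak was mostly sideways, and I eased it by shifting 0.8 mm.
- **Last checks after release:**
  - The leg's tip is 34.1 mm past the axle's centre line (34.5 mm nominal), so the seat point is within about 0.5 mm of the hole's centre.
  - In the picture, the hollow of the arm sits around the axle.
  - The hairpin did not move between the last two frames.
  - The gripper is open, about 100 mm above the work, and reads only sensor noise.
- **Disagreements:** The coil end dropped slightly on release, within the hole's clearance. The two overhead cameras and the wrist camera placed the axle 2 to 6 mm apart, and I used the wrist camera's value. I did not measure the bystanders' positions again; the arm never went near them, and they look unmoved in the final scene picture.

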